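Tip the front row of knee axles into the catch cup

TASK

Pick up the axle tray by its handle and tip it, low front lip down, over the catch cup on the slide carriage, so that only the two axles of the front row roll off into the cup and the two of the back row stay in their places in the tray. Then set the tray down flat on about the middle of its rubber mat and let go. Do not touch the axles with the gripper, and leave the other parts and tools on the bench where they are.

Things in the scene. Friction and masses are not known exactly. Their poses are not given: they have to be found in the camera images.
- tray: aluminium axle tray, 300 g empty, 62 (x) by 162 mm (y), handle over it. Origin: underside, below the handle. -x is its FRONT, +x its back, rows lie along y. Floor 4 mm thick, x -28 to +34 mm. Back wall to z 30 mm (inner face x +30), side walls to z 22, lane divider on the centre line to z 16. Axles lie along y, free to roll: two in the front row (x -16 mm), two in the back row (x +16)
- front_lip (a point): middle of the tray's front edge, at floor level (x -28, z 4 mm in the tray), axes as the tray's. Here a low lip 1.6 mm high (x -28 to -24 mm) keeps the front row in: by geometry its axles roll over it when the tray is tipped front-down beyond about 29 degrees
- middle_lip (a point): top of the lip between the rows (x 0, z 10 mm in the tray), axes as the tray's. It stands 6 mm above the floor, x -4 to +4 mm: by geometry the back row's axles roll over it when the tray is tipped front-down beyond about 57 degrees
- tray_handle (a point): centre of the tray's handle, 90 mm above the tray's underside and over its origin, axes as the tray's: an upright flat bar 12 mm thick (x), 162 mm long (y), 30 mm high (z 75 to 105 mm above the tray's underside), carried by a thin upright at each end (y +-79 mm); free space below it above the axles (tops at z 30 mm)
- axle_front_l: bronze hollow knee axle (bore only drawn, as dark ends), plain cylinder 26 mm diameter, 70 mm long, about 130 g; origin at its centre, y along its axis. Starts in the tray's front row, +y lane
- axle_front_r: bronze hollow knee axle (bore only drawn, as dark ends), plain cylinder 26 mm diameter, 70 mm long, about 130 g; origin at its centre, y along its axis. Starts in the tray's front row, -y lane
- axle_back_l: bronze hollow knee axle (bore only drawn, as dark ends), plain cylinder 26 mm diameter, 70 mm long, about 130 g; origin at its centre, y along its axis. Starts in the tray's back row, +y lane
- axle_back_r: bronze hollow knee axle (bore only drawn, as dark ends), plain cylinder 26 mm diameter, 70 mm long, about 130 g; origin at its centre, y along its axis. Starts in the tray's back row, -y lane
- mat: black rubber mat fixed to the bench, 190 mm (x) by 240 mm (y), 4 mm thick, origin at the centre of its underside; the tray stands on it at the start
- slide: steel dovetail slide fixed to the bench, 120 mm wide (x), 300 mm long (y), origin at the centre of its underside; its carriage runs along its y
- cup_floor (a point): centre of the inside floor of the catch cup, axes as the slide's (x across the slide, y along it). The cup is a grey plastic open-topped box fixed on the slide's carriage: inside 98 mm (x) by 180 mm (y), walls 4 mm, rim 51 mm above this point (85 mm above the bench)
- carriage (a joint): position of the carriage along the slide's y, m, -0.05 to 0.05, 0 at the middle; stiff, stays where it is (about 5 N to move)
- race: bystander: black ceramic bearing race, 68 mm outside diameter, 18 mm high; origin under its centre
- clamp_ring: bystander: sky blue aluminium clamp ring, 72 mm diameter with a lug, 22 mm high; origin under its centre
- hinge_shell: bystander: frosted polymer hinge shell, 100 x 55 mm, 53 mm high; origin under its centre
- wrench: bystander: steel wrench 170 mm long, lying flat
- oil_can: bystander: closed steel can 56 mm diameter, 130 mm high; origin under its centre
- tube_clamp: bystander: steel tube adapter, 60 mm diameter, 50 mm high; origin under its centre

How it is judged (in metres and radians):
On the way, in this order (a step that is already met when the one before it is completed fails the run):
1. the tray is off its mat with all four axles in their rows (height (world z) of tray above 0.025 m and x of axle_front_l in the frame of tray between -0.024 and -0.008 m and y of axle_front_l in the frame of tray between -0.08 and 0.08 m and z of axle_front_l in the frame of tray between 0.01 and 0.026 m and x of axle_front_r in the frame of tray between -0.024 and -0.008 m and y of axle_front_r in the frame of tray between -0.08 and 0.08 m and z of axle_front_r in the frame of tray between 0.01 and 0.026 m and x of axle_back_l in the frame of tray between 0.008 and 0.024 m and y of axle_back_l in the frame of tray between -0.08 and 0.08 m and z of axle_back_l in the frame of tray between 0.01 and 0.026 m and x of axle_back_r in the frame of tray between 0.008 and 0.024 m and y of axle_back_r in the frame of tray between -0.08 and 0.08 m and z of axle_back_r in the frame of tray between 0.01 and 0.026 m), for 0.1 s.
2. both front-row axles lie in the catch cup, both back-row axles are still in their row in the tray (x of axle_front_l in the frame of cup_floor between -0.05 and 0.05 m and y of axle_front_l in the frame of cup_floor between -0.092 and 0.092 m and z of axle_front_l in the frame of cup_floor between 0 and 0.045 m and x of axle_front_r in the frame of cup_floor between -0.05 and 0.05 m and y of axle_front_r in the frame of cup_floor between -0.092 and 0.092 m and z of axle_front_r in the frame of cup_floor between 0 and 0.045 m and x of axle_back_l in the frame of tray between 0.008 and 0.024 m and y of axle_back_l in the frame of tray between -0.08 and 0.08 m and z of axle_back_l in the frame of tray between 0.01 and 0.026 m and x of axle_back_r in the frame of tray between 0.008 and 0.024 m and y of axle_back_r in the frame of tray between -0.08 and 0.08 m and z of axle_back_r in the frame of tray between 0.01 and 0.026 m), for 0.2 s.
At the end, for the whole second after the job is handed in: Both front-row axles rest inside the catch cup; both back-row axles rest in the tray's back row (within 8 mm of their place along the tray's x); the tray stands flat (within 0.05 rad) on the mat, its origin within 60 mm of the mat's centre; all at rest (below 0.03 m/s) (all of step 2 and linear speed of each of tray, axle_front_l, axle_front_r, axle_back_l, axle_back_r below 0.03 m/s and horizontal distance between tray and mat below 0.06 m and angle between tray's own z axis and vertical below 0.05 rad and height (world z) of tray below 0.008 m); the robot touches nothing.
It fails at once if the gripper touches an axle (over 1 N) (contact force between the fingers and axle_front_l above 1 N or contact force between the fingers and axle_front_r above 1 N or contact force between the fingers and axle_back_l above 1 N or contact force between the fingers and axle_back_r above 1 N).
It fails at once if a bystander is moved more than 30 mm (distance of any of race, clamp_ring, hinge_shell, wrench, oil_can, tube_clamp from where it was at the start of the episode above 0.03 m).
It also fails if it takes over 64 s, if anything falls off the work surface, if the arm or the gripper's body presses on something with over 40 N, if the wrist force passes 120 N, or if a joint passes its speed limit or range.

ROBOT

A 6-joint arm with a two-finger parallel gripper is mounted at the origin on the work surface. World frame = base frame: x ahead of the robot, y to its left, z up, the work surface at z = 0. Lengths are in mm, angles in rad, forces in N, time in s.
With the tool pointing down it reaches from about 250 to 775 mm from the base axis. Payload 4 kg.
Tool frame: the origin (TCP) lies at the very end of the fingers, on their centre line; the grasp point (between the pads) lies r.tcp_to_grasp behind it (r.tcp_to_grasp is the distance from the TCP to the grasp point, in mm); z points along the fingers, y is the line along which they close (so a half turn about z gives the same grasp; the last joint's range is limited). The gripper opens to 94 mm and grips with 3 to 60 N. Pads are 16 mm wide; open, the fingers measure 119 mm over their backs; the gripper's body (75 mm by 177 mm) begins 78 mm behind the grasp point.
Start: joints at [1.243, 0.087, 1.371, -0, 1.684, -0.103], TCP at [122.61, 536.178, 205.506] pointing down, gripper open.
Joint ranges: [-3.1, 3.1], [-0.76, 2.03], [0.27, 2.55], [-1.08, 4.22], [0.17, 2.65], [-2.57, 2.57]. Speed limits (rad/s): [2.79, 2.79, 3.14, 3.14, 3.14, 3.14].

INTERFACE

Orientations are given as a rotation vector (axis times angle).
In Python, from rig import r gives the robot as it stands. The module is installed in compiled form; this text tells all that it offers.
- The arm moves only by the tool apply_moves, never from a script. Its argument "moves" is a list of rows, each an object with "xyz": the shift along the tool's x, y, z in units of 25 mm (1.0 is 25 mm), a list of three; "roll": the turn about the tool's z in units of 6 degrees (1.0 is 6 degrees). A call has 1 to 12 rows; each row shifts and turns the commanded pose from where the row before left it, along the tool's axes as they then stand; what a row does not reach is not made up. A row lasts 1/12 s, in which the tool goes at most 41.7 mm and 7.16 degrees, less where a joint would pass 70% of its speed; a pose out of reach is approached as far as the arm can. A call is refused whole if a number of a shift passes 1 or a number of a turn 1, either way. A call with a gripper value outside its range is refused whole. "hand" is the gripper's target within -1 to 1 (fully open at 1, half-way at 0, shut at -1), set as the call begins (left out, the last holds). The fingers move at their own pace and stop on an object; "grip_force" is the grip in N (left out, the last holds). Time passes only in rows, so rows that do not move let the fingers close. It gives the time, the measured TCP pose, the force, the opening and the grip force at its end, in the units of the state.
- r.get_obs(): the state, without advancing time (a new reading comes with each control period).
- r.grab_frame(name): name is "side" or "top" or "wrist"; returns a dict with "frame" (480x640x3 uint8, red, green, blue), "z_map" (480x640 float32, mm along the optical axis (not along the pixel's ray), 0 where there is no reading), "mtx" (3x3 intrinsics, pixels), "origin" and "orientation" of the camera in the world; the wrist camera has in their place "T_tool_cam" (4x4, takes a point from camera to tool coordinates, whose origin is the TCP and whose axes are the flange's). Camera axes: x right, y up, looking along -z (the intrinsics and any distortion apply to the point x, -y, -z); pixel columns grow to the right and rows downward; lengths in mm; the calibration is good to about 2 mm. A picture is of the moment at which its call begins: read the wrist's pose just before it.
- r.sign_off(): hands the job in; it is judged then, once.
Trained networks look in a picture, given as the dict that the camera call returned (one of the last four; its "shot" number tells which), for a name from the list of things; names that differ only in an ending like _2 or _b are one class to them, and where a whole thing is asked for, a point or a joint stands for the part that bears it (a point fixed in the world has none). Each returns a list of dicts, best first, with "p" (0 to 1); they miss things now and then, are a little off and sometimes report something else, mostly with a low value. They report only what shows in the picture. A call takes as long as a camera call.
- r.spot_in(target, picture): "centre" ([column, row] in pixels, amid what is visible of it).
The state is a dict: "time": time; "joint_positions": joint angles; "joint_velocities": joint speeds; "tau": joint torques, N m; "eef_pos": TCP position; "ee_rot": TCP orientation; "contact_force": force on the tool from outside, world axes, zero at the start; "torque": the same for the moment, N m; "grip_width": finger opening in mm; "finger_force": force on a finger pad.
Only numpy, scipy, OpenCV 4.12 (cv2) and the standard library are available. Lean on these libraries where they do the work, as an engineer would, in place of code of your own. Each camera call takes 0.05 s, during which the arm holds its last target. There are 200 camera calls.

## Working session

There is one attempt and no reset: what is moved stays moved. The work goes in short steps, Python scripts to look and compute and a tool call to move; the robot and the scene stay as the last step left them, time stands still between calls to the robot, and variables do not carry over. Pictures are saved under pics/ and viewed, at most 10 in all, crops included, and the job is handed in when it is done.

Besides the shell and the picture viewer there is one more tool, called after ">>>" in YAML: its name, and indented under it one key for each argument. apply_moves: Moves the arm, as the interface text tells. Its arguments: {"type":"object","properties":{"moves":{"type":"array"},"hand":{"type":"number"},"grip_force":{"type":"number"}},"required":["moves"]}

```bash
mkdir -p pics; cat > h.py <<'E'
import numpy as np, cv2
from scipy.spatial.transform import Rotation as R
from rig import r
def rot(o):
    o=np.array(o,float)
    return o if o.shape==(3,3) else (R.from_rotvec(o).as_matrix() if o.size==3 else R.from_quat(o).as_matrix())
def pts(p):
    z=p["z_map"];K=np.array(p["mtx"]);v,u=np.indices(z.shape)
    c=np.stack([(u-K[0,2])/K[0,0]*z,-(v-K[1,2])/K[1,1]*z,-z],-1)
    if "T_tool_cam" in p:
        s=r.get_obs();T=np.array(p["T_tool_cam"]);c=c@T[:3,:3].T+T[:3,3]
        w=c@rot(s["ee_rot"]).T+np.array(s["eef_pos"])
    else: w=c@rot(p["orientation"]).T+np.array(p["origin"])
    w[z==0]=np.nan
    return w
def save(p,n): cv2.imwrite(f"pics/{n}.png",p["frame"][:,:,::-1])
E
python3 - <<'E'
from h import *
s=r.get_obs();print(s, r.tcp_to_grasp)
for c in("top","side"):
    p=r.grab_frame(c);save(p,c+"0");w=pts(p);np.save(c+"0.npy",w);print(c,p["origin"],p["orientation"],p["mtx"])
    for n in["tray","tray_handle","cup_floor","slide","mat","carriage","oil_can","hinge_shell","race","clamp_ring","wrench","tube_clamp"]:
        for d in r.spot_in(n,p)[:2]:
            u,v=d["centre"];print(n,round(d["p"],2),np.round([u,v]),np.round(w[int(v),int(u)]))
E
```

```text
{'time': 0.0, 'joint_positions': array([ 1.24290486e+00,  8.79626789e-02,  1.37222170e+00,  3.08478741e-05,
        1.68359349e+00, -1.03088846e-01]), 'joint_velocities': array([-0.0009961 ,  0.00037433,  0.00166738, -0.00184796, -0.00159561,
       -0.00044684]), 'tau': array([-1.99434248e-04, -3.40182889e+01, -3.02428830e+01,  7.16803595e-02,
        3.30797606e-02, -1.46070120e-04]), 'eef_pos': array([122.41702426, 535.653258  , 204.31649299]), 'ee_rot': array([-0.35231472, -3.12127278,  0.00334233]), 'contact_force': array([-0.42418498,  0.00939877,  0.81836305]), 'torque': array([ 0.05608722, -0.01781433,  0.01740136]), 'finger_force': 0.0, 'grip_width': 93.79398201095212} 18.8
top [ 5.52993434e+02 -3.82127044e-01  1.35754334e+03] [ 0.04393603 -0.03103979 -1.5411933 ] [[560.25224214   0.         321.35383379]
 [  0.         560.25224214 249.63560432]
 [  0.           0.           1.        ]]
tray 0.82 [219. 232.] [651. 255.  34.]
tray_handle 0.58 [218. 238.] [634. 243. 108.]
cup_floor 0.91 [446. 285.] [ 544. -281.   40.]
slide 0.71 [438. 284.] [ 543. -262.   38.]
slide 0.2 [205
[... 831 characters left out ...]
.  84.]
cup_floor 0.65 [305. 339.] [ 538. -266.   38.]
cup_floor 0.32 [310. 193.] [607. 172. 102.]
slide 0.79 [306. 348.] [ 537. -291.   34.]
mat 0.78 [300. 197.] [588. 261.   4.]
mat 0.67 [310. 184.] [619. 280.  36.]
carriage 0.66 [303. 340.] [ 533. -263.   31.]
carriage 0.52 [313. 192.] [617. 179.  99.]
oil_can 0.67 [318. 417.] [ 539. -514.  134.]
hinge_shell 0.61 [354. 199.] [749. 228.   7.]
race 0.76 [294. 260.] [542.  15.  -0.]
race 0.72 [301. 341.] [ 530. -269.   36.]
clamp_ring 0.85 [375. 273.] [751. -66.   1.]
clamp_ring 0.47 [320. 187.] [648. 270.  32.]
wrench 0.96 [389. 334.] [ 747. -263.    7.]
tube_clamp 0.6 [311. 194.] [610. 173.  97.]
tube_clamp 0.5 [285. 145.] [566. 497.  25.]
```

View pics/top0.png

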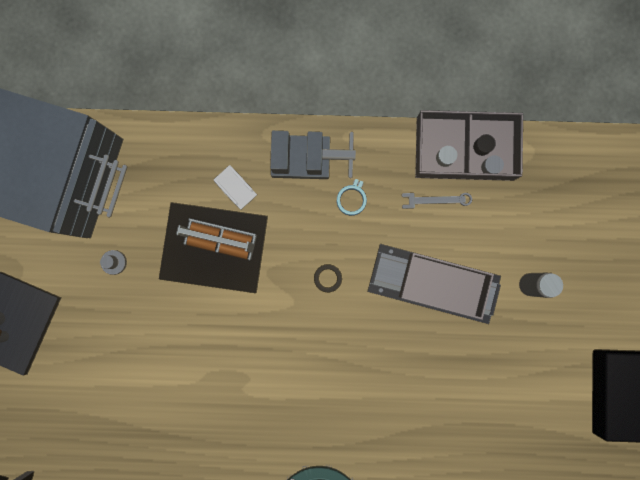

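View pics/side0.png

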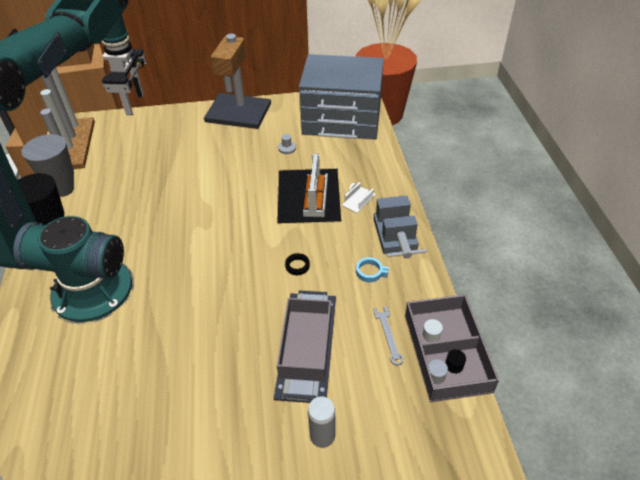

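The top view shows the tray on its black mat at pixel (218,240) and the cup at (446,285). The handle bar runs from about (178,232) to (253,245). Next I'll measure these from the depth data.

```bash
python3 - <<'E'
from h import *
t=np.load("top0.npy").reshape(-1,3);s=np.load("side0.npy").reshape(-1,3)
def box(w,x0,x1,y0,y1,z0,z1):
    m=(w[:,0]>x0)&(w[:,0]<x1)&(w[:,1]>y0)&(w[:,1]<y1)&(w[:,2]>z0)&(w[:,2]<z1);return w[m]
def rect(p):
    c,sz,a=cv2.minAreaRect(p[:,:2].astype(np.float32));return np.round(c),np.round(sz),round(a,1),len(p),np.round(p[:,2].mean())
for n,w in(("top",t),("side",s)):
    print(n,"bar",rect(box(w,540,740,100,400,98,125)))
    print(n,"all tray",rect(box(w,540,740,100,400,14,125)))
    print(n,"cup rim",rect(box(w,440,650,-420,-130,76,100)))
    print(n,"cup floor",rect(box(w,440,650,-420,-130,25,45)))
    print(n,"slide",rect(box(w,420,670,-450,-80,8,28)))
# tray profile along tray x
b=box(t,540,740,100,400,98,125);c,sz,a=cv2.minAreaRect(b[:,:2].astype(np.float32))
th=np.linalg.svd(b[:,:2]-b[:,:2].mean(0),full_matrices=False)[2][0];th*=np.sign(th[1]);print("ydir",th,np.degrees(np.arctan2(th[1],th[0])))
xd=np.array([th[1],-th[0]])
for n,w in(("top",t),("side",s)):
  p=box(w,540,740,100,400,-5,130);q=p[:,:2]-np.array(c);u=q@xd;v=q@th
  for k in range(-60,64,4):
    m=(u>k)&(u<=k+4)&(abs(v)<70)&(p[:,2]<60)
    if m.any():print(n,k,m.sum(),np.round(np.percentile(p[m,2],[5,50,95])))
for nm,zz in(("bystanders",0),):
  pass
E
python3 - <<'E'
import cv2
a=cv2.imread("pics/top0.png")[195:300,150:280];b=cv2.imread("pics/side0.png")[140:240,265:395]
import numpy as np
f=lambda i:cv2.resize(i,(800,600*0+ 590 if 0 else 290),interpolation=cv2.INTER_CUBIC)
cv2.imwrite("pics/crop.png",np.vstack([cv2.resize(a,(370,299)),cv2.resize(b,(370,285))]))
E
```

```text
top bar (array([633., 255.]), array([162.,  21.]), 78.4, 413, np.float64(110.0))
top all tray (array([652., 256.]), array([160., 175.]), 14.1, 1903, np.float64(51.0))
top cup rim (array([ 541., -276.]), array([190., 106.]), 76.8, 559, np.float64(85.0))
top cup floor (array([ 544., -264.]), array([292.,  98.]), 76.7, 3326, np.float64(35.0))
top slide (array([ 547., -265.]), array([368., 243.]), 89.7, 2245, np.float64(17.0))
side bar (array([630., 253.]), array([170.,  19.]), 78.5, 180, np.float64(108.0))
side all tray (array([671., 247.]), array([178., 141.]), 77.8, 1014, np.float64(51.0))
side cup rim (array([ 538., -277.]), array([193., 107.]), 76.9, 609, np.float64(84.0))
side cup floor (array([ 542., -266.]), array([296., 105.]), 76.7, 2489, np.float64(34.0))
side slide (array([ 557., -278.]), array([331., 160.]), 77.8, 1524, np.float64(17.0))
ydir [0.19990587 0.97981511] 78.46854527192214
top -60 96 [ 1.  5. 10.]
top -56 94 [ 2.  5. 10.]
top -52 95 [2. 6. 9.]
top -48 94 [1. 5. 9.]
top -44 93 [-1.  5.  9.]
top -40 96 [-0.  5. 10.]
top -36 96 [0. 5. 8.]
top -32 93 [ 1.  7. 27.]
top
[... 496 characters left out ...]
]
side -60 38 [-1.  4.  7.]
side -56 40 [-1.  4. 11.]
side -52 41 [-1.  3.  7.]
side -48 39 [1. 3. 8.]
side -44 40 [-3.  3.  7.]
side -40 40 [-1.  4.  8.]
side -36 21 [0. 5. 9.]
side -32 28 [21. 27. 31.]
side -28 38 [25. 31. 36.]
side -24 37 [27. 34. 38.]
side -20 21 [30. 34. 38.]
side -4 14 [11. 14. 19.]
side 0 16 [22. 25. 31.]
side 4 30 [27. 31. 34.]
side 8 44 [27. 33. 39.]
side 12 40 [28. 33. 37.]
side 16 42 [25. 31. 37.]
side 20 43 [23. 30. 35.]
side 24 39 [18. 25. 37.]
side 28 67 [ 3. 29. 37.]
side 32 40 [-2.  4.  9.]
side 36 43 [-1.  4.  7.]
side 40 41 [1. 4. 8.]
side 44 36 [-2.  4.  7.]
side 48 41 [-1.  4.  9.]
side 52 47 [-1.  4.  9.]
side 56 40 [-3.  4. 10.]
side 60 41 [-0.  4.  7.]
```

View pics/crop.png

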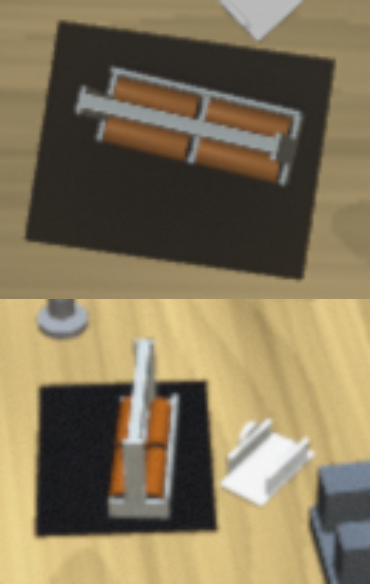

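The tray is at about (632,254), with its y axis at azimuth 78.5° and its front facing the base. The cup is at about (540,-276), with its y axis at 76.8°. Moves only offer roll about the tool's z, so I need the tool leaning along the bar. I'll see what the arm does at the edge of its reach, with nothing in the gripper.

>>> apply_moves:
  moves:
    - {"xyz":[0,1,-0.5]}
    - {"xyz":[0,1,-0.5]}
    - {"xyz":[0,1,-0.5]}
    - {"xyz":[0,1,-0.5]}
    - {"xyz":[0,1,0]}
    - {"xyz":[0,1,0]}
    - {"xyz":[0,1,0]}
    - {"xyz":[0,1,0]}
    - {"xyz":[0,1,0]}
    - {"xyz":[0,1,0]}

```text
invalid input
```

```bash
python3 - <<'E'
from h import *
s=r.get_obs();print(s["joint_positions"].round(3),s["eef_pos"].round(1),rot(s["ee_rot"]).round(3),s["time"])
E
```

```text
[ 1.243  0.087  1.371 -0.     1.684 -0.103] [122.6 536.2 205.5] [[-0.975  0.223  0.   ]
 [ 0.223  0.975  0.   ]
 [-0.     0.    -1.   ]] 1.3
```

>>> apply_moves:
  moves:
    - {"xyz":[0,1,-0.5],"roll":0}
    - {"xyz":[0,1,-0.5],"roll":0}
    - {"xyz":[0,1,-0.5],"roll":0}
    - {"xyz":[0,1,-0.5],"roll":0}
    - {"xyz":[0,1,0],"roll":0}
    - {"xyz":[0,1,0],"roll":0}
    - {"xyz":[0,1,0],"roll":0}
    - {"xyz":[0,1,0],"roll":0}
    - {"xyz":[0,1,0],"roll":0}
    - {"xyz":[0,1,0],"roll":0}

```text
time: 2.13
eef_pos: [178.5, 780.7, 255.4]
ee_rot: [0.352, 3.122, 0.0]
contact_force: [-0.1, 0.5, 1.0]
grip_width: 93.7
finger_force: 0.0
```

```bash
python3 - <<'E'
from h import *
s=r.get_obs();print(s["joint_positions"].round(3),s["eef_pos"].round(1),rot(s["ee_rot"]).round(3),s["time"])
E
```

```text
[ 1.275  0.744  0.384 -0.     2.013 -0.071] [178.5 780.7 255.4] [[-0.975  0.223  0.   ]
 [ 0.223  0.975  0.   ]
 [-0.     0.    -1.   ]] 2.1333
```

>>> apply_moves:
  moves:
    - {"xyz":[0,1,0],"roll":0}
    - {"xyz":[0,1,0],"roll":0}
    - {"xyz":[0,1,0],"roll":0}
    - {"xyz":[0,1,0],"roll":0}
    - {"xyz":[0,1,0],"roll":0}
    - {"xyz":[0,1,0],"roll":0}

```text
time: 2.63
eef_pos: [193.2, 845.1, 218.5]
ee_rot: [0.351, 3.109, 0.135]
contact_force: [-0.4, 0.6, -0.6]
grip_width: 93.9
finger_force: 0.0
```

```bash
cat > st.py <<'E'
from h import *
s=r.get_obs();print(s["joint_positions"].round(3),s["eef_pos"].round(1),rot(s["ee_rot"]).round(3).tolist(),s["time"])
E
python3 st.py
```

```text
[ 1.278  0.858  0.274  0.006  1.924 -0.065] [193.2 845.1 218.5] [[-0.975, 0.222, 0.02], [0.223, 0.971, 0.084], [-0.0, 0.086, -0.996]] 2.6333
```

The documented "approached as far as the arm can" behaviour tilts the tool, and it leans outward as I wanted. I'll continue.

>>> apply_moves:
  moves:
    - {"xyz":[0,1,-0.5],"roll":0}
    - {"xyz":[0,1,-0.5],"roll":0}
    - {"xyz":[0,1,-0.5],"roll":0}
    - {"xyz":[0,1,-0.5],"roll":0}
    - {"xyz":[0,1,-0.5],"roll":0}
    - {"xyz":[0,1,-0.5],"roll":0}
    - {"xyz":[0,1,-0.5],"roll":0}
    - {"xyz":[0,1,-0.5],"roll":0}

```text
time: 3.3
eef_pos: [200.3, 875.8, 265.3]
ee_rot: [0.347, 3.074, 0.364]
contact_force: [0.5, -0.4, 0.3]
grip_width: 94.1
finger_force: 0.0
```

```bash
python3 st.py
```

```text
[ 1.277  0.811  0.274  0.017  1.821 -0.063] [200.3 875.8 265.3] [[-0.975, 0.217, 0.052], [0.223, 0.948, 0.228], [-0.0, 0.234, -0.972]] 3.3
```

>>> apply_moves:
  moves:
    - {"xyz":[0,1,-1],"roll":0}
    - {"xyz":[0,1,-1],"roll":0}
    - {"xyz":[0,1,-1],"roll":0}
    - {"xyz":[0,1,-1],"roll":0}
    - {"xyz":[0,1,-1],"roll":0}
    - {"xyz":[0,1,-1],"roll":0}
    - {"xyz":[0,1,-1],"roll":0}
    - {"xyz":[0,1,-1],"roll":0}
    - {"xyz":[0,1,-1],"roll":0}
    - {"xyz":[0,1,-1],"roll":0}
    - {"xyz":[0,1,-1],"roll":0}
    - {"xyz":[0,1,-1],"roll":0}

```text
time: 4.3
eef_pos: [189.2, 827.5, 479.9]
ee_rot: [0.336, 2.977, 0.746]
contact_force: [-0.5, 0.3, 0.0]
grip_width: 94.1
finger_force: 0.0
```

```bash
python3 st.py
```

```text
[ 1.263  0.567  0.275  0.04   1.81  -0.064] [189.2 827.5 479.9] [[-0.975, 0.197, 0.105], [0.223, 0.86, 0.46], [-0.0, 0.472, -0.882]] 4.3
```

>>> apply_moves:
  moves:
    - {"xyz":[0,1,0],"roll":0}
    - {"xyz":[0,1,0],"roll":0}
    - {"xyz":[0,1,0],"roll":0}
    - {"xyz":[0,1,0],"roll":0}
    - {"xyz":[0,1,0],"roll":0}
    - {"xyz":[0,1,0],"roll":0}
    - {"xyz":[0,1,0],"roll":0}
    - {"xyz":[0,1,0],"roll":0}
    - {"xyz":[0,1,0],"roll":0}
    - {"xyz":[0,1,0],"roll":0}
    - {"xyz":[0,1,0],"roll":0}
    - {"xyz":[0,1,0],"roll":0}

```text
time: 5.3
eef_pos: [207.8, 908.8, 495.0]
ee_rot: [0.323, 2.863, 1.044]
contact_force: [1.4, -0.2, -0.5]
grip_width: 93.9
finger_force: 0.0
```

```bash
python3 st.py
```

```text
[ 1.266  0.604  0.275  0.052  1.565 -0.062] [207.8 908.8 495. ] [[-0.975, 0.171, 0.144], [0.223, 0.746, 0.627], [-0.0, 0.644, -0.765]] 5.3
```

```bash
cat > kin.py <<'E'
from h import *
from scipy.optimize import least_squares
D=[([1.243,.087,1.371,0,1.684,-.103],[122.6,536.2,205.5],[[-.975,.223,0],[.223,.975,0],[0,0,-1]]),
([1.275,.744,.384,0,2.013,-.071],[178.5,780.7,255.4],[[-.975,.223,0],[.223,.975,0],[0,0,-1]]),
([1.278,.858,.274,.006,1.924,-.065],[193.2,845.1,218.5],[[-0.975,0.222,0.02],[0.223,0.971,0.084],[0,0.086,-0.996]]),
([1.277,.811,.274,.017,1.821,-.063],[200.3,875.8,265.3],[[-0.975,0.217,0.052],[0.223,0.948,0.228],[0,0.234,-0.972]]),
([1.263,.567,.275,.04,1.81,-.064],[189.2,827.5,479.9],[[-0.975,0.197,0.105],[0.223,0.86,0.46],[0,0.472,-0.882]]),
([1.266,.604,.275,.052,1.565,-.062],[207.8,908.8,495.],[[-0.975,0.171,0.144],[0.223,0.746,0.627],[0,0.644,-0.765]])]
def rx(a,ax):return R.from_euler(ax,a).as_matrix()
def fk(q,P,s4=1,s6=1,ax4="z"):
    a,h,L1,L2,L3,d,d2,o6=P
    A=rx(q[0],'z');p=A@np.array([a,d,h])
    A=A@rx(q[1],'y');p=p+A@[0,0,L1]
    A=A@rx(q[2],'y');p=p+A@[0,0,L2]
    A=A@rx(s4*q[3],ax4);p=p+A@[0,d2,0]
    A=A@rx(q[4],'y');p=p+A@[0,0,L3]
    A=A@rx(s6*q[5]+o6,'z');return p,A
def fit(s4,s6,ax4):
    best=None
    for o in(0,1.57,-1.57,3.14):
        f=lambda P:np.concatenate([np.r_[fk(q,P,s4,s6,ax4)[0]-p,300*(fk(q,P,s4,s6,ax4)[1]-np.array(m)).ravel()] for q,p,m in D])
        g=least_squares(f,[0,200,400,400,200,70,0,o])
        if best is None or g.cost<best.cost:best=g
    return best
if __name__=="__main__":
    for ax in "zx":
        for s4 in(1,-1):
            for s6 in(1,-1):
                g=fit(s4,s6,ax);print(ax,s4,s6,round(g.cost,2),g.x.round(2))
E
python3 kin.py
```

```text
z 1 1 162.69 [ -46.84   58.73  491.42  559.8   401.88  473.99 -418.53    1.57]
z 1 -1 615.8 [ -46.84   58.73  491.42  559.8   401.88  473.99 -418.53    1.43]
z -1 1 2474.98 [ -44.88   55.07  491.8   558.53  397.8  -339.59  410.42    1.57]
z -1 -1 2845.33 [ -44.88   55.07  491.8   558.53  397.8  -339.58  410.42    1.42]
x 1 1 875.26 [ -36.91  126.87  488.62  550.65  465.47  780.18 -718.47    1.55]
x 1 -1 947.58 [ -36.91  126.87  488.62  550.65  465.47  780.18 -718.47    1.41]
x -1 1 1055.81 [-12.92  91.1  483.34 528.44 419.6  -45.07 109.39   1.59]
x -1 -1 1806.88 [-12.92  91.1  483.34 528.44 419.6  -45.07 109.38   1.44]
```

```bash
cat > kin2.py <<'E'
from kin import *
def fk(q,P):
    a,h,L1,L2,L3,d,e,d2=P
    A=rx(q[0],'z');p=A@np.array([a,d-d2,h])
    A=A@rx(q[1],'y');p=p+A@[0,0,L1]
    A=A@rx(q[2],'y');p=p+A@[e,0,L2]
    A=A@rx(q[3],'z');p=p+A@[0,d2,0]
    A=A@rx(q[4],'y');p=p+A@[0,0,L3]
    A=A@rx(q[5]+np.pi/2,'z');return p,A
f=lambda P:np.r_[np.concatenate([np.r_[fk(q,P)[0]-p,300*(fk(q,P)[1]-np.array(m)).ravel()] for q,p,m in D]),.01*P[7],.003*P[0]]
g=least_squares(f,[0,200,400,400,200,60,0,0]);P=g.x
def ik(p,A,q0):
    lo=np.array([-3.1,-.76,.27,-1.08,.17,-2.57]);hi=np.array([3.1,2.03,2.55,4.22,2.65,2.57])
    F=lambda q:np.r_[fk(q,P)[0]-p,300*(fk(q,P)[1]-A).ravel()]
    s=least_squares(F,np.clip(q0,lo+.01,hi-.01),bounds=(lo,hi));return s.x,s.cost
if __name__=="__main__":
    print(g.cost,P.round(1))
    q0=D[-1][0]
    for lean_az,tag in((78.5,"+y"),(-101.5,"-y")):
      for be in(40,50,60,70):
        b=np.radians(be);z=np.array([np.sin(b)*np.cos(np.radians(lean_az)),np.sin(b)*np.sin(np.radians(lean_az)),-np.cos(b)])
        for sx in(1,-1):
          y=sx*np.array([np.cos(np.radians(-11.5)),np.sin(np.radians(-11.5)),0]);x=np.cross(y,z);A=np.c_[x,y,z]
          r0=[]
          for nm,gp,ph in(("grasp",[632,254,97],0),("tip",[555,-276,200],40),("tip",[555,-276,200],-40)):
            AA=A@rx(np.radians(ph),'z');p=np.array(gp)+18.8*z
            best=min((ik(p,AA,s) for s in([0.3,.5,1,.5,1.5,0],[-.5,.5,1,1.5,1.5,0],[.5,.5,1,2.5,1.5,-1],[.3,.3,1.5,-.8,1.2,1],[-.8,.5,1,.5,1.5,1.5],[-.5,.5,1.2,3,1,0])),key=lambda t:t[1])
            r0.append((nm,ph,round(best[1],1),best[0].round(2).tolist()))
          print(tag,be,sx,*r0,sep="\n   ")
E
python3 kin2.py
```

```text
0.7213793470510774 [  0.6 153.6 448.3 499.5 350.7  56.6 100.9  -1.2]
+y
   40
   1
   ('grasp', 0, np.float64(0.0), [-0.02, 0.3, 1.54, 0.73, 1.25, -0.04])
   ('tip', 40, np.float64(0.0), [-0.84, 0.47, 1.1, 0.59, 1.97, 0.18])
   ('tip', -40, np.float64(0.0), [-0.84, 0.47, 1.1, 0.59, 1.97, -1.21])
+y
   40
   -1
   ('grasp', 0, np.float64(8594.4), [-0.15, 0.32, 1.76, 1.0, 1.15, 2.57])
   ('tip', 40, np.float64(7872.6), [-0.76, 0.6, 0.81, 0.65, 2.11, -2.57])
   ('tip', -40, np.float64(0.0), [-0.84, 0.47, 1.1, 0.59, 1.97, 1.93])
+y
   50
   1
   ('grasp', 0, np.float64(0.0), [-0.09, 0.33, 1.6, 0.92, 1.26, -0.21])
   ('tip', 40, np.float64(0.0), [-0.88, 0.54, 1.08, 0.73, 2.04, 0.18])
   ('tip', -40, np.float64(0.0), [-0.88, 0.54, 1.08, 0.73, 2.04, -1.22])
+y
   50
   -1
   ('grasp', 0, np.float64(4075.4), [-0.16, 0.36, 1.74, 1.1, 1.22, 2.57])
   ('tip', 40, np.float64(7155.5), [-0.82, 0.71, 0.72, 0.84, 2.21, -2.57])
   ('tip', -40, np.float64(0.0), [-0.88, 0.54, 1.08, 0.73, 2.04, 1.93])
+y
   60
   1
   ('grasp', 0, np.float64(0.0), [-0.15, 0.38, 1.64, 1.11, 1.31, -0.37])
   ('tip', 40, n
[... 1982 characters left out ...]
-1
   ('grasp', 0, np.float64(58.9), [0.6, 0.98, 0.67, -0.83, 2.18, -2.57])
   ('tip', 40, np.float64(0.0), [-0.08, 0.33, 1.47, -1.04, 1.55, -2.19])
   ('tip', -40, np.float64(756.4), [-0.11, 0.32, 1.42, -1.0, 1.57, 2.57])
-y
   70
   1
   ('grasp', 0, np.float64(0.0), [0.61, 1.11, 0.55, -1.01, 2.28, 0.45])
   ('tip', 40, np.float64(1273.6), [-0.06, 0.38, 1.45, -1.08, 1.61, 0.99])
   ('tip', -40, np.float64(1273.6), [-0.06, 0.38, 1.45, -1.08, 1.61, -0.4])
-y
   70
   -1
   ('grasp', 0, np.float64(434.3), [0.62, 1.05, 0.67, -0.96, 2.23, -2.57])
   ('tip', 40, np.float64(1273.6), [-0.06, 0.38, 1.45, -1.08, 1.61, -2.15])
   ('tip', -40, np.float64(2724.4), [-0.09, 0.36, 1.4, -1.08, 1.61, 2.57])
```

>>> apply_moves:
  moves:
    - {"xyz":[0,1,0.6],"roll":0}
    - {"xyz":[0,1,0.6],"roll":0}
    - {"xyz":[0,1,0.6],"roll":0}
    - {"xyz":[0,1,0.6],"roll":0}
    - {"xyz":[0,1,0.6],"roll":0}
    - {"xyz":[0,1,0.6],"roll":0}
    - {"xyz":[0,1,0.6],"roll":0}
    - {"xyz":[0,1,0.6],"roll":0}
    - {"xyz":[0,1,0.6],"roll":0}
    - {"xyz":[0,1,0.6],"roll":0}
    - {"xyz":[0,1,0.6],"roll":0}
    - {"xyz":[0,1,0.6],"roll":0}

```text
time: 6.3
eef_pos: [238.3, 1042.3, 440.4]
ee_rot: [0.306, 2.709, 1.349]
contact_force: [0.1, -0.3, 0.7]
grip_width: 93.9
finger_force: 0.0
```

```bash
python3 st.py
```

```text
[ 1.274  0.754  0.275  0.062  1.191 -0.066] [ 238.3 1042.3  440.4] [[-0.975, 0.134, 0.178], [0.223, 0.587, 0.778], [0.0, 0.798, -0.603]] 6.3
```

>>> apply_moves:
  moves:
    - {"xyz":[0,1,0.5],"roll":0}
    - {"xyz":[0,1,0.5],"roll":0}
    - {"xyz":[0,1,0.5],"roll":0}
    - {"xyz":[0,1,0.5],"roll":0}
    - {"xyz":[0,1,0.5],"roll":0}
    - {"xyz":[0,1,0.5],"roll":0}
    - {"xyz":[0,1,0.5],"roll":0}
    - {"xyz":[0,1,0.5],"roll":0}
    - {"xyz":[0,1,0.5],"roll":0}
    - {"xyz":[0,1,0.5],"roll":0}
    - {"xyz":[0,1,0.5],"roll":0}
    - {"xyz":[0,1,0.5],"roll":0}

```text
time: 7.3
eef_pos: [250.2, 1094.3, 483.0]
ee_rot: [0.285, 2.529, 1.626]
contact_force: [-0.1, 0.3, -1.1]
grip_width: 93.8
finger_force: 0.0
```

```bash
python3 st.py
```

```text
[ 1.275  0.783  0.275  0.079  0.944 -0.076] [ 250.2 1094.3  483. ] [[-0.975, 0.093, 0.203], [0.223, 0.405, 0.887], [-0.0, 0.91, -0.415]] 7.3
```

>>> apply_moves:
  moves:
    - {"xyz":[0,1,0.5],"roll":0}
    - {"xyz":[0,1,0.5],"roll":0}
    - {"xyz":[0,1,0.5],"roll":0}
    - {"xyz":[0,1,0.5],"roll":0}
    - {"xyz":[0,-0.4,-1],"roll":0}
    - {"xyz":[0,-0.4,-1],"roll":0}
    - {"xyz":[0,-0.4,-1],"roll":0}
    - {"xyz":[0,-0.4,-1],"roll":0}
    - {"xyz":[0,-0.4,-1],"roll":0}
    - {"xyz":[0,-0.4,-1],"roll":0}
    - {"xyz":[0,-0.4,-1],"roll":0}
    - {"xyz":[0,-0.4,-1],"roll":0}

```text
time: 8.3
eef_pos: [203.2, 888.9, 505.8]
ee_rot: [0.278, 2.468, 1.708]
contact_force: [0.4, 0.0, 0.7]
grip_width: 94.1
finger_force: 0.0
```

```bash
python3 st.py; cat > plan.py <<'E'
# python3 plan.py: print IK path feasibility from current pose to target for given target tcp & orientation const
import sys
from kin2 import *
def path(p0,A0,p1,roll=0,n=12,q=None):
    for t in np.linspace(0,1,n+1):
        A=A0@rx(np.radians(roll*t),'z');q,c=ik(p0+(p1-p0)*t,A,q);print(round(t,2),q.round(2),round(c,2))
    return q
def here():
    s=r.get_obs();return s["eef_pos"],rot(s["ee_rot"]),s["joint_positions"]
E
python3 - <<'E'
from plan import *
p,A,q=here()
q=path(p,A,np.array([400,500,450.]),45,6,q)
A2=A@rx(np.radians(45),'z')
q=path(np.array([400,500,450.]),A2,np.array([630,200,330.]),45,6,q)
q=path(np.array([630,200,330.]),A@rx(np.radians(90),'z'),np.array([630,242,100.]),0,6,q)
E
```

```text
[ 1.249  0.161  1.145  0.154  0.632 -0.159] [203.2 888.9 505.8] [[-0.975, 0.078, 0.209], [0.223, 0.344, 0.912], [-0.0, 0.936, -0.352]] 8.3
0.0 [ 1.25  0.16  1.15  0.15  0.63 -0.16] 0.0
0.17 [ 1.15  0.04  1.3   0.31  0.63 -0.2 ] 0.0
0.33 [ 1.03 -0.07  1.42  0.49  0.66 -0.25] 0.0
0.5 [ 0.89 -0.17  1.53  0.67  0.73 -0.31] 0.0
0.67 [ 0.73 -0.25  1.61  0.82  0.83 -0.35] 0.0
0.83 [ 0.54 -0.3   1.67  0.95  0.97 -0.37] 0.0
1.0 [ 0.35 -0.32  1.7   1.06  1.12 -0.37] 0.0
0.0 [ 0.35 -0.32  1.7   1.06  1.12 -0.37] 0.0
0.17 [ 0.19 -0.29  1.71  1.13  1.24 -0.36] 0.0
0.33 [ 0.06 -0.22  1.71  1.18  1.34 -0.34] 0.0
0.5 [-0.06 -0.14  1.68  1.2   1.43 -0.3 ] 0.0
0.67 [-0.16 -0.05  1.63  1.21  1.51 -0.25] 0.0
0.83 [-0.24  0.06  1.56  1.21  1.57 -0.19] 0.0
1.0 [-0.31  0.17  1.48  1.2   1.62 -0.11] 0.0
0.0 [-0.31  0.17  1.48  1.2   1.62 -0.11] 0.0
0.17 [-0.3   0.2   1.53  1.2   1.59 -0.17] 0.0
0.33 [-0.29  0.23  1.58  1.21  1.55 -0.24] 0.0
0.5 [-0.28  0.26  1.61  1.21  1.51 -0.31] 0.0
0.67 [-0.27  0.31  1.65  1.22  1.47 -0.37] 0.0
0.83 [-0.25  0.36  1.67  1.23  1.44 -0.44] 0.0
1.0 [-0.24  0.41  1.69  1.25  1.4  -0.51] 0.0
```

>>> apply_moves:
  moves:
    - {"xyz":[0,0,-1],"roll":1}
    - {"xyz":[0,0,-1],"roll":1}
    - {"xyz":[0,0,-1],"roll":1}
    - {"xyz":[0,0,-1],"roll":1}
    - {"xyz":[0,0,-1],"roll":1}
    - {"xyz":[0,0,-1],"roll":1}
    - {"xyz":[0,0,-1],"roll":1}
    - {"xyz":[0,0,-1],"roll":1}
    - {"xyz":[0,0,-1],"roll":1}
    - {"xyz":[0,0,-1],"roll":1}
    - {"xyz":[0,0,-0.5],"roll":1}
    - {"xyz":[0,0,-0.5],"roll":1}

```text
time: 9.3
eef_pos: [145.6, 637.9, 605.5]
ee_rot: [-1.488, -1.62, -1.327]
contact_force: [0.1, 0.1, 0.2]
grip_width: 94.0
finger_force: 0.0
```

>>> apply_moves:
  moves:
    - {"xyz":[0,0,0],"roll":1}
    - {"xyz":[0,0,0],"roll":1}
    - {"xyz":[0,0,0],"roll":1}
    - {"xyz":[-0.4,1,-1],"roll":0}
    - {"xyz":[-0.4,1,-1],"roll":0}
    - {"xyz":[-0.4,1,-1],"roll":0}
    - {"xyz":[-0.4,1,-1],"roll":0}
    - {"xyz":[-0.5,1,-0.5],"roll":0}
    - {"xyz":[-0.5,1,-0.5],"roll":0}
    - {"xyz":[-0.5,1,-0.5],"roll":0}

```text
time: 10.13
eef_pos: [282.0, 447.0, 580.0]
ee_rot: [-1.661, -1.326, -1.155]
contact_force: [-0.3, 0.6, -1.6]
grip_width: 93.8
finger_force: 0.0
```

```bash
python3 st.py
```

```text
[ 0.314 -0.571  1.597  0.969  1.338  0.713] [282. 447. 580.] [[0.075, 0.975, 0.211], [0.343, -0.224, 0.912], [0.936, 0.004, -0.351]] 10.1333
```

>>> apply_moves:
  moves:
    - {"xyz":[-0.7,1,-0.2],"roll":0}
    - {"xyz":[-0.7,1,-0.2],"roll":0}
    - {"xyz":[-0.7,1,-0.2],"roll":0}
    - {"xyz":[-0.7,1,-0.2],"roll":0}
    - {"xyz":[-0.7,1,-0.2],"roll":0}
    - {"xyz":[-0.7,1,-0.2],"roll":0}
    - {"xyz":[-0.7,1,-0.2],"roll":0}
    - {"xyz":[-0.7,1,-0.2],"roll":0}
    - {"xyz":[-0.7,1,-0.2],"roll":0}
    - {"xyz":[-0.7,1,-0.2],"roll":0}
    - {"xyz":[-0.7,1,-0.2],"roll":0}
    - {"xyz":[-0.7,1,-0.2],"roll":0}

```text
time: 11.13
eef_pos: [546.8, 253.5, 403.0]
ee_rot: [-1.665, -1.327, -1.151]
contact_force: [0.6, 0.1, -0.2]
grip_width: 94.1
finger_force: 0.0
```

>>> apply_moves:
  moves:
    - {"xyz":[-0.8,1,-0.2],"roll":0}
    - {"xyz":[-0.8,1,-0.2],"roll":0}
    - {"xyz":[-0.8,1,0],"roll":0}
    - {"xyz":[-0.8,0.5,0],"roll":0}

```text
time: 11.47
eef_pos: [625.1, 196.7, 331.1]
ee_rot: [-1.666, -1.326, -1.152]
contact_force: [-0.4, -0.0, 0.3]
grip_width: 93.9
finger_force: 0.0
```

```bash
python3 st.py; python3 - <<'E'
from h import *
p=r.grab_frame("wrist");save(p,"w1");w=pts(p);np.save("w1.npy",w)
for n in("tray","tray_handle"):
    for d in r.spot_in(n,p)[:2]:
        u,v=d["centre"];print(n,d["p"],u,v,w[int(v),int(u)])
w=w.reshape(-1,3)
m=(w[:,0]>560)&(w[:,0]<720)&(w[:,1]>130)&(w[:,1]<370)&(w[:,2]>80)&(w[:,2]<125)
q=w[m];print(len(q),np.percentile(q,[2,50,98],axis=0).round(1),cv2.minAreaRect(q[:,:2].astype(np.float32)))
E
```

```text
[-0.32   0.159  1.492  1.201  1.627 -0.109] [625.1 196.7 331.1] [[0.078, 0.974, 0.212], [0.346, -0.226, 0.911], [0.935, 0.002, -0.355]] 11.4667
tray 0.96 319.0 436.3 [631.17128376 235.56680272 103.12894119]
tray_handle 0.93 317.1 435.8 [629.678754   237.1441737  102.55028989]
tray_handle 0.66 327.2 450.3 [643.86800837 256.82645887  26.05105678]
1273 [[616.5 203.   86.1]
 [632.1 280.7 102.1]
 [655.3 331.4 103.9]] ((631.4718627929688, 268.0921936035156), (134.65335083007812, 21.34674072265625), 76.5569839477539)
```

>>> apply_moves:
  moves:
    - {"xyz":[-0.8,0,0.4],"roll":0}
    - {"xyz":[-0.8,0,0.4],"roll":0}
    - {"xyz":[-0.8,0,0.4],"roll":0}
    - {"xyz":[-0.8,0,0.4],"roll":0}
    - {"xyz":[-0.8,0,0.4],"roll":0}
    - {"xyz":[-0.8,0,0.4],"roll":0}
    - {"xyz":[-0.8,0,0.4],"roll":0}
    - {"xyz":[-0.8,-0.2,0.4],"roll":0}
    - {"xyz":[0,0,0],"roll":0}

```text
time: 12.37
eef_pos: [619.0, 218.6, 151.1]
ee_rot: [-1.664, -1.324, -1.142]
contact_force: [-0.3, 0.8, -0.5]
grip_width: 94.0
finger_force: 0.0
```

```bash
python3 st.py; python3 - <<'E'
from h import *
p=r.grab_frame("wrist");save(p,"w2");w=pts(p)
q=w.reshape(-1,3);m=(q[:,0]>580)&(q[:,0]<690)&(q[:,1]>130)&(q[:,1]<370)&(q[:,2]>96)&(q[:,2]<125);q=q[m]
for y in range(150,350,20):
    k=q[abs(q[:,1]-y)<10]
    if len(k)>5:print(y,len(k),np.percentile(k[:,0],[5,50,95]).round(1),np.median(k[:,2]).round(1))
p=r.grab_frame("side");save(p,"s2")
a=p["frame"][100:300,220:480,::-1]
cv2.imwrite("pics/c2.png",np.hstack([cv2.resize(a,(400,308)),cv2.resize(cv2.imread("pics/w2.png"),(400,308))]))
E
```

```text
[-0.285  0.324  1.683  1.214  1.474 -0.425] [619.  218.6 151.1] [[0.084, 0.975, 0.205], [0.346, -0.221, 0.912], [0.935, -0.005, -0.355]] 12.3667
170 217 [607.9 617.1 626.8] 98.5
190 362 [616.3 621.8 627. ] 110.9
210 727 [618.6 624.3 630.3] 110.9
230 573 [622.6 628.5 634.4] 111.0
250 479 [626.2 632.3 638.5] 110.9
270 385 [630.9 636.8 642.6] 111.0
290 331 [634.4 640.6 646.6] 111.0
310 272 [639.1 645.1 650.8] 111.0
330 383 [639.4 647.7 659. ] 110.2
```

View pics/c2.png

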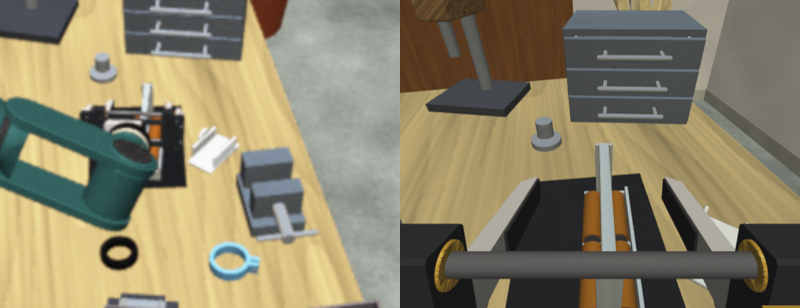

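The side view shows the arm over the tray. The wrist view shows the bar between the open fingers, near column 603 of the crop. I'll descend and move forward along the bar.

>>> apply_moves:
  moves:
    - {"xyz":[-0.5,0.05,0.3],"roll":0}
    - {"xyz":[-0.5,0.05,0.3],"roll":0}
    - {"xyz":[-0.5,0.05,0.35],"roll":0}
    - {"xyz":[-0.5,0,0.35],"roll":0}
    - {"xyz":[0,0,0],"roll":0}
    - {"xyz":[0.15,0.05,0.4],"roll":0}
    - {"xyz":[0.15,0.05,0.4],"roll":0}
    - {"xyz":[0.15,0,0.4],"roll":0}
    - {"xyz":[0,0,0],"roll":0}

```text
time: 13.22
eef_pos: [637.7, 261.7, 96.6]
ee_rot: [-1.66, -1.329, -1.149]
contact_force: [-0.2, 1.2, -0.3]
grip_width: 94.3
finger_force: 0.0
```

```bash
python3 st.py
```

```text
[-0.202  0.427  1.677  1.266  1.373 -0.501] [637.7 261.7  96.6] [[0.076, 0.975, 0.207], [0.345, -0.22, 0.912], [0.935, 0.002, -0.353]] 13.2167
```

>>> apply_moves:
  moves:
    - {"xyz":[-0.16,-0.12,0.03],"roll":0}
    - {"xyz":[0,0,0],"roll":0}

```text
time: 13.38
eef_pos: [633.7, 259.8, 91.0]
ee_rot: [-1.663, -1.327, -1.147]
contact_force: [-0.5, 0.5, -0.9]
grip_width: 94.1
finger_force: 0.0
```

>>> apply_moves:
  moves:
    - {"xyz":[0,0,0],"roll":0}
    - {"xyz":[0,0,0],"roll":0}
    - {"xyz":[0,0,0],"roll":0}
    - {"xyz":[0,0,0],"roll":0}
    - {"xyz":[0,0,0],"roll":0}
    - {"xyz":[0,0,0],"roll":0}
    - {"xyz":[0,0,0],"roll":0}
    - {"xyz":[0,0,0],"roll":0}
    - {"xyz":[0,0,0],"roll":0}
    - {"xyz":[0,0,0],"roll":0}
  hand: -1
  grip_force: 60

```text
time: 14.22
eef_pos: [634.6, 259.4, 91.5]
ee_rot: [-1.663, -1.326, -1.149]
contact_force: [0.6, 0.9, 0.1]
grip_width: 30.9
finger_force: 0.0
```

```bash
python3 st.py
```

```text
[-0.207  0.429  1.687  1.266  1.372 -0.511] [634.6 259.4  91.5] [[0.079, 0.975, 0.208], [0.345, -0.223, 0.912], [0.935, 0.0, -0.354]] 14.2167
```

>>> apply_moves:
  moves:
    - {"xyz":[0,0,0],"roll":0}
    - {"xyz":[0,0,0],"roll":0}
    - {"xyz":[0,0,0],"roll":0}
    - {"xyz":[0,0,0],"roll":0}
    - {"xyz":[0,0,0],"roll":0}
    - {"xyz":[0,0,0],"roll":0}
    - {"xyz":[0,0,0],"roll":0}

```text
time: 14.8
eef_pos: [634.0, 259.6, 91.5]
ee_rot: [-1.662, -1.326, -1.148]
contact_force: [-1.7, -0.3, 0.7]
grip_width: 11.8
finger_force: 60.0
```

>>> apply_moves:
  moves:
    - {"xyz":[0.2,0,-0.07],"roll":0}
    - {"xyz":[0.3,0,-0.1],"roll":0}
    - {"xyz":[0.4,0,-0.15],"roll":0}
    - {"xyz":[0.4,0,-0.15],"roll":0}
    - {"xyz":[0.4,0,-0.15],"roll":0}
    - {"xyz":[0.4,0,-0.15],"roll":0}
    - {"xyz":[0,0,0],"roll":0}

```text
time: 15.38
eef_pos: [635.9, 259.9, 151.7]
ee_rot: [-1.661, -1.329, -1.155]
contact_force: [1.0, 0.0, -6.8]
grip_width: 11.8
finger_force: 60.0
```

```bash
python3 st.py;python3 - <<'E'
from h import *
p=r.grab_frame("side");save(p,"s3");q=r.grab_frame("wrist");save(q,"w3")
a=p["frame"][100:300,220:480,::-1]
cv2.imwrite("pics/c3.png",np.hstack([cv2.resize(a,(400,308)),cv2.resize(q["frame"][:,:,::-1],(400,308))]))
E
```

```text
[-0.206  0.342  1.66   1.249  1.405 -0.407] [635.9 259.9 151.7] [[0.073, 0.975, 0.211], [0.345, -0.223, 0.912], [0.936, 0.006, -0.352]] 15.3833
```

View pics/c3.png

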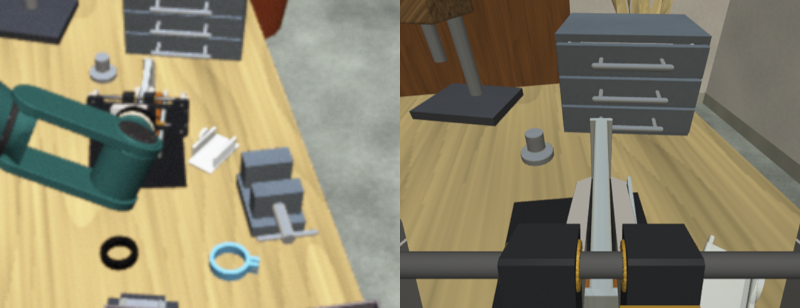

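The tray is lifted level. The wrist view shows the bar clamped at about column 600 of the crop. Next I'll work out the tipping pose.

```bash
cat > tip.py <<'E'
from plan import *
p,A,q=here();s=r.get_obs()
g=p-18.8*A[:,2]
zt=np.array([0,0,1.]);yt=np.array([np.cos(np.radians(78.5)),np.sin(np.radians(78.5)),0]);xt=np.cross(yt,zt)
T0=np.c_[xt,yt,zt];M=A.T@T0   # tray in tool
G=np.array([0,-13,94.])
def tray(pt,pp,AA): Tt=AA@M; return (pp-18.8*AA[:,2])+Tt@(np.array(pt)-G)
C=np.array([540,-276,34]);ca=np.radians(76.8);cy=np.array([np.cos(ca),np.sin(ca),0]);cx=np.array([cy[1],-cy[0],0]);CM=np.c_[cx,cy,[0,0,1]]
def rep(pp,AA):
    Tt=AA@M;gv=Tt.T@[0,0,-1]
    print("eff tilt",np.degrees(np.arctan2(-gv[0],-gv[2])).round(1),"side",np.degrees(np.arcsin(gv[1])).round(1),"head",np.degrees(np.arctan2(Tt[1,1],Tt[0,1])).round(1))
    for n,k in(("lip",[-28,0,4]),("lipL",[-28,81,0]),("lipR",[-28,-81,0]),("backR",[34,-81,0])):print("  ",n,(CM.T@(tray(k,pp,AA)-C)).round(0))
if __name__=="__main__":
    for ph in(0,-18,-36,-42,-48):
        print(ph);AA=A@rx(np.radians(ph),'z');rep(p,AA)
    AA=A@rx(np.radians(-42),'z');goal=C+CM@np.array([27,0,74.]);tgt=p+goal-tray([-28,0,4],p,AA);print("TCP target",tgt.round(1))
    for ph in(0,-18,-30,-36,-42,-48):
        print(ph);rep(tgt,A@rx(np.radians(ph),'z'))
    d=tgt-p;print("delta",d.round(),"tool now",(A.T@d/25).round(2))
    up=p+[0,0,100.];q=path(p,A,up,0,2,q);q=path(up,A,tgt+[0,0,60],0,8,q);q=path(tgt+[0,0,60],A,tgt,-48,6,q)
E
python3 tip.py
```

```text
0
eff tilt 0.0 side 0.0 head 78.5
   lip [-58. 538.  31.]
   lipL [-61. 619.  27.]
   lipR [-56. 457.  27.]
   backR [  6. 459.  27.]
-18
eff tilt 16.8 side 1.3 head 84.7
   lip [-32. 536.  26.]
   lipL [-42. 617.  21.]
   lipR [-20. 456.  25.]
   backR [ 39. 465.  42.]
-36
eff tilt 33.3 side 4.4 head 90.3
   lip [ -6. 538.  30.]
   lipL [-23. 616.  20.]
   lipR [ 15. 459.  33.]
   backR [ 65. 474.  67.]
-42
eff tilt 38.8 side 5.8 head 92.0
   lip [  2. 539.  32.]
   lipL [-16. 617.  21.]
   lipR [ 26. 461.  37.]
   backR [ 72. 478.  76.]
-48
eff tilt 44.2 side 7.3 head 93.5
   lip [ 10. 540.  36.]
   lipL [-10. 617.  23.]
   lipR [ 36. 464.  43.]
   backR [ 77. 482.  86.]
TCP target [ 535.8 -270.3  189.9]
0
eff tilt 0.0 side 0.0 head 78.5
   lip [-34.  -1.  73.]
   lipL [-36.  80.  69.]
   lipR [-31. -82.  69.]
   backR [ 31. -80.  69.]
-18
eff tilt 16.8 side 1.3 head 84.7
   lip [-8. -2. 68.]
   lipL [-18.  78.  62.]
   lipR [  5. -83.  66.]
   backR [ 63. -74.  84.]
-30
eff tilt 27.8 side 3.2 head 88.6
   lip [10. -2. 69.]
   lipL [-5. 77. 61.]
   lipR [ 28. -81.  70.]
   backR [ 
[... 649 characters left out ...]

0.12 [-0.33  0.22  1.59  1.19  1.58 -0.26] 0.0
0.25 [-0.44  0.24  1.57  1.16  1.69 -0.3 ] 0.0
0.38 [-0.56  0.27  1.53  1.13  1.79 -0.34] 0.0
0.5 [-0.66  0.31  1.48  1.1   1.88 -0.38] 0.0
0.62 [-0.75  0.37  1.4   1.07  1.97 -0.4 ] 0.0
0.75 [-0.84  0.44  1.3   1.05  2.06 -0.42] 0.0
0.88 [-0.92  0.52  1.19  1.03  2.14 -0.43] 0.0
1.0 [-0.98  0.61  1.05  1.03  2.22 -0.42] 0.0
0.0 [-0.98  0.61  1.05  1.03  2.22 -0.42] 0.0
0.17 [-0.98  0.62  1.06  1.02  2.22 -0.58] 0.0
0.33 [-0.98  0.63  1.06  1.01  2.21 -0.74] 0.0
0.5 [-0.98  0.64  1.07  1.    2.2  -0.9 ] 0.0
0.67 [-0.98  0.64  1.08  0.99  2.19 -1.05] 0.0
0.83 [-0.98  0.65  1.09  0.98  2.18 -1.21] 0.0
1.0 [-0.98  0.66  1.1   0.97  2.17 -1.37] 0.0
```

>>> apply_moves:
  moves:
    - {"xyz":[0.4,0,-0.15],"roll":0}
    - {"xyz":[0.7,0,-0.25],"roll":0}
    - {"xyz":[0.8,0,-0.3],"roll":0}
    - {"xyz":[0.8,0,-0.3],"roll":0}
    - {"xyz":[0.6,0,-0.25],"roll":0}
    - {"xyz":[0.3,0,-0.3],"roll":0}
    - {"xyz":[-0.1,0.05,-0.4],"roll":0}
    - {"xyz":[-0.2,0.05,-0.6],"roll":0}
    - {"xyz":[-0.3,0.05,-0.8],"roll":0}
    - {"xyz":[-0.3,0.05,-0.8],"roll":0}
    - {"xyz":[-0.3,0.05,-0.8],"roll":0}
    - {"xyz":[-0.3,0.05,-0.8],"roll":0}

```text
time: 16.48
eef_pos: [615.2, 143.6, 245.5]
ee_rot: [-1.665, -1.324, -1.145]
contact_force: [-0.1, -0.3, -8.1]
grip_width: 11.6
finger_force: 60.0
```

>>> apply_moves:
  moves:
    - {"xyz":[-0.3,0.05,-0.8],"roll":0}
    - {"xyz":[-0.3,0.05,-0.8],"roll":0}
    - {"xyz":[-0.3,0.05,-0.8],"roll":0}
    - {"xyz":[-0.3,0.05,-0.8],"roll":0}
    - {"xyz":[-0.3,0.05,-0.8],"roll":0}
    - {"xyz":[-0.3,0.05,-0.8],"roll":0}
    - {"xyz":[-0.3,0.05,-0.8],"roll":0}
    - {"xyz":[-0.3,0.05,-0.8],"roll":0}
    - {"xyz":[-0.3,0.05,-0.8],"roll":0}
    - {"xyz":[-0.3,0.05,-0.8],"roll":0}
    - {"xyz":[-0.2,0.05,-0.6],"roll":0}
    - {"xyz":[-0.1,0,-0.3],"roll":0}

```text
time: 17.48
eef_pos: [576.5, -91.8, 248.0]
ee_rot: [-1.666, -1.323, -1.149]
contact_force: [0.0, 0.6, -8.6]
grip_width: 11.7
finger_force: 60.0
```

```bash
python3 st.py
```

```text
[-0.773  0.401  1.361  1.068  1.992 -0.402] [576.5 -91.8 248. ] [[0.081, 0.974, 0.211], [0.345, -0.226, 0.911], [0.935, -0.001, -0.354]] 17.4833
```

>>> apply_moves:
  moves:
    - {"xyz":[-0.15,0.04,-0.4],"roll":0}
    - {"xyz":[-0.3,0.04,-0.8],"roll":0}
    - {"xyz":[-0.3,0.04,-0.8],"roll":0}
    - {"xyz":[-0.3,0.04,-0.8],"roll":0}
    - {"xyz":[-0.3,0.04,-0.8],"roll":0}
    - {"xyz":[-0.3,0.04,-0.8],"roll":0}
    - {"xyz":[-0.3,0.04,-0.8],"roll":0}
    - {"xyz":[-0.3,0.04,-0.8],"roll":0}
    - {"xyz":[-0.2,0.04,-0.6],"roll":0}
    - {"xyz":[-0.05,0,-0.2],"roll":0}
    - {"xyz":[0,0,0],"roll":0}

```text
time: 18.4
eef_pos: [545.0, -268.7, 250.5]
ee_rot: [-1.664, -1.325, -1.15]
contact_force: [-0.3, -0.3, -7.4]
grip_width: 11.6
finger_force: 60.0
```

```bash
python3 st.py; python3 - <<'E'
from h import *
p=r.grab_frame("side");save(p,"s4");t=r.grab_frame("top");save(t,"t4")
cv2.imwrite("pics/c4.png",np.hstack([cv2.resize(p["frame"][200:440,200:440,::-1],(400,400)),cv2.resize(t["frame"][180:380,340:540,::-1],(400,400))]))
for n,f in(("side",p),("top",t)):
    w=pts(f);
    q=w.reshape(-1,3);m=(q[:,0]>440)&(q[:,0]<650)&(q[:,1]>-420)&(q[:,1]<-130)&(q[:,2]>78)&(q[:,2]<92);print(n,m.sum(),cv2.minAreaRect(q[m][:,:2].astype(np.float32)))
E
```

```text
[-0.97   0.624  1.031  1.038  2.216 -0.409] [ 545.  -268.7  250.5] [[0.079, 0.975, 0.21], [0.345, -0.224, 0.912], [0.935, 0.0, -0.354]] 18.4
side 138 ((578.5392456054688, -287.35894775390625), (192.7262420654297, 32.19093704223633), 73.75395202636719)
top 438 ((541.0548095703125, -275.8317565917969), (188.3155975341797, 106.16221618652344), 76.69648742675781)
```

View pics/c4.png

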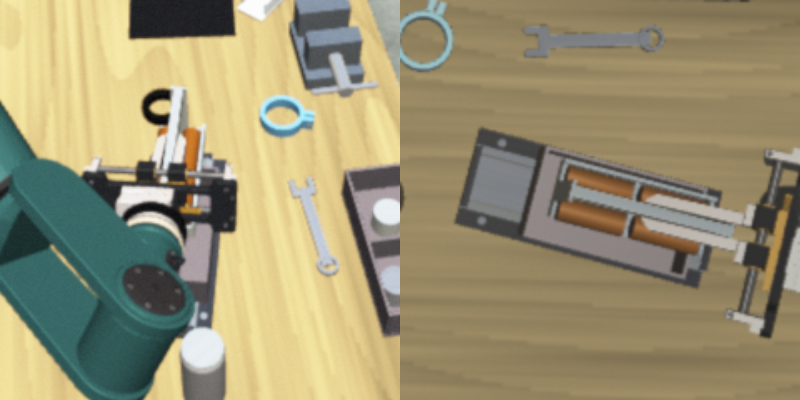

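The top view shows all four axles in place in the tray, which is over the cup. I'll lower it, start the roll and check.

>>> apply_moves:
  moves:
    - {"xyz":[-0.2,0,0.05],"roll":0}
    - {"xyz":[-0.4,0,0.1],"roll":0}
    - {"xyz":[-0.4,0,0.1],"roll":0}
    - {"xyz":[-0.4,0,0.1],"roll":0}
    - {"xyz":[-0.4,0,0.1],"roll":0}
    - {"xyz":[-0.2,0,0.1],"roll":0}
    - {"xyz":[0,0,0],"roll":-0.5}
    - {"xyz":[0,0,0],"roll":-0.7}
    - {"xyz":[0,0,0],"roll":-0.7}
    - {"xyz":[0,0,0],"roll":-0.7}
    - {"xyz":[0,0,0],"roll":-0.4}
    - {"xyz":[0,0,0],"roll":0}

```text
time: 19.5
eef_pos: [544.0, -272.3, 198.6]
ee_rot: [-1.488, -1.628, -1.325]
contact_force: [-0.2, -1.5, -7.1]
grip_width: 11.7
finger_force: 60.0
```

```bash
python3 st.py; python3 - <<'E'
from tip import *
# rebuild M from the stored nominal lean (grasp-time orientation)
A0=np.array([[.079,.975,.21],[.345,-.224,.912],[.935,0,-.354]]);import tip
tip.M=A0.T@T0
rep(p,A)
for k in(-12,-18,-24,-30):print(k);rep(p,A@rx(np.radians(k),'z'))
E
```

```text
[-0.974  0.668  1.069  0.985  2.176 -0.812] [ 544.  -272.3  198.6] [[-0.226, 0.952, 0.208], [0.397, -0.105, 0.912], [0.89, 0.289, -0.354]] 19.5
eff tilt 16.8 side 1.3 head 84.8
   lip [ 1. -2. 77.]
   lipL [-9. 78. 71.]
   lipR [ 13. -83.  75.]
   backR [ 72. -74.  93.]
-12
eff tilt 27.8 side 3.2 head 88.6
   lip [18. -2. 78.]
   lipL [ 4. 77. 70.]
   lipR [ 37. -81.  79.]
   backR [ 90. -68. 108.]
-18
eff tilt 33.3 side 4.4 head 90.3
   lip [27. -1. 80.]
   lipL [10. 78. 70.]
   lipR [ 48. -79.  83.]
   backR [ 98. -65. 117.]
-24
eff tilt 38.8 side 5.8 head 92.0
   lip [35. -0. 83.]
   lipL [17. 78. 72.]
   lipR [ 59. -78.  88.]
   backR [105. -61. 126.]
-30
eff tilt 44.2 side 7.3 head 93.5
   lip [43.  1. 86.]
   lipL [23. 79. 73.]
   lipR [ 69. -75.  94.]
   backR [110. -57. 137.]
```

>>> apply_moves:
  moves:
    - {"xyz":[-0.07,-0.1,0.03],"roll":-0.5}
    - {"xyz":[-0.07,-0.1,0.03],"roll":-0.5}
    - {"xyz":[-0.07,-0.1,0.03],"roll":-0.5}
    - {"xyz":[0,-0.1,0],"roll":-0.5}
    - {"xyz":[0,0,0],"roll":-0.5}
    - {"xyz":[0,0,0],"roll":-0.5}
    - {"xyz":[0,0,0],"roll":-0.5}
    - {"xyz":[0,0,0],"roll":-0.3}
    - {"xyz":[0,0,0],"roll":0}
    - {"xyz":[0,0,0],"roll":0}
    - {"xyz":[0,0,0],"roll":0}
    - {"xyz":[0,0,0],"roll":0}

```text
time: 20.5
eef_pos: [536.6, -271.6, 190.4]
ee_rot: [-1.201, -1.995, -1.528]
contact_force: [-0.6, 0.1, -5.4]
grip_width: 11.7
finger_force: 60.0
```

```bash
python3 st.py; python3 - <<'E'
from h import *
p=r.grab_frame("side");save(p,"s5");t=r.grab_frame("top");save(t,"t5")
cv2.imwrite("pics/c5.png",np.hstack([cv2.resize(p["frame"][230:400,230:400,::-1],(400,400)),cv2.resize(t["frame"][200:370,350:520,::-1],(400,400))]))
E
```

```text
[-0.981  0.664  1.093  0.969  2.172 -1.235] [ 536.6 -271.6  190.4] [[-0.577, 0.79, 0.208], [0.407, 0.057, 0.912], [0.708, 0.611, -0.354]] 20.5
```

View pics/c5.png

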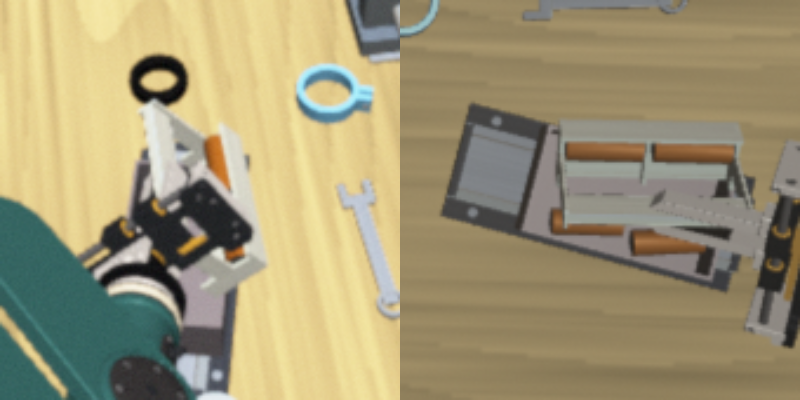

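Both front axles are in the cup, at (585,220) and (665,243) in the top crop. The back row is still in the tray. Now I'll raise the tray, level it and return.

>>> apply_moves:
  moves:
    - {"xyz":[0.2,0.2,-0.1],"roll":0}
    - {"xyz":[0.4,0.35,-0.2],"roll":0}
    - {"xyz":[0.4,0.35,-0.2],"roll":0}
    - {"xyz":[0.4,0.35,-0.2],"roll":0}
    - {"xyz":[0.3,0.25,-0.15],"roll":0.5}
    - {"xyz":[0,0,0],"roll":0.9}
    - {"xyz":[0,0,0],"roll":1}
    - {"xyz":[0,0,0],"roll":1}
    - {"xyz":[0,0,0],"roll":1}
    - {"xyz":[0,0,0],"roll":1}
    - {"xyz":[0,0,0],"roll":0.9}
    - {"xyz":[0,0,0],"roll":0.5}

```text
time: 21.6
eef_pos: [537.2, -271.6, 253.2]
ee_rot: [-1.665, -1.326, -1.147]
contact_force: [-0.3, -0.2, -4.8]
grip_width: 11.8
finger_force: 60.0
```

```bash
python3 st.py; python3 - <<'E'
from h import *
p=r.grab_frame("top");w=pts(p).reshape(-1,3)
f=p["frame"].reshape(-1,3).astype(int)
m=(f.max(1)<60)&(w[:,0]>450)&(w[:,0]<720)&(w[:,1]>100)&(w[:,1]<420)&(abs(w[:,2]-4)<12)
print("mat",cv2.minAreaRect(w[m][:,:2].astype(np.float32)),np.median(w[m],axis=0),m.sum())
# orange pixels in cup
m=(f[:,0]>110)&(f[:,0]-f[:,2]>70)&(f[:,1]<f[:,0]*.65)&(w[:,0]>450)&(w[:,0]<640)&(w[:,1]>-400)&(w[:,1]<-150)
for a,b in((30,80),(80,250)):
    k=m&(w[:,2]>a)&(w[:,2]<b)
    if k.any():print(a,k.sum(),np.percentile(w[k],[3,50,97],axis=0).round().tolist())
E
```

```text
[-0.981  0.616  1.036  1.032  2.226 -0.414] [ 537.2 -271.6  253.2] [[0.08, 0.975, 0.209], [0.346, -0.223, 0.911], [0.935, -0.001, -0.355]] 21.6
mat ((615.7979125976562, 274.8912048339844), (237.6603546142578, 186.6369171142578), 83.46746063232422) [615.39997363 274.43663888   5.21977254] 7443
30 5 [[494.0, -317.0, 55.0], [494.0, -313.0, 56.0], [496.0, -292.0, 60.0]]
80 1 [[557.0, -296.0, 192.0], [557.0, -296.0, 192.0], [557.0, -296.0, 192.0]]
```

>>> apply_moves:
  moves:
    - {"xyz":[0.1,0,0.3],"roll":0}
    - {"xyz":[0.2,-0.05,0.6],"roll":0}
    - {"xyz":[0.35,-0.07,0.9],"roll":0}
    - {"xyz":[0.35,-0.07,0.9],"roll":0}
    - {"xyz":[0.35,-0.07,0.9],"roll":0}
    - {"xyz":[0.35,-0.07,0.9],"roll":0}
    - {"xyz":[0.35,-0.07,0.9],"roll":0}
    - {"xyz":[0.35,-0.07,0.9],"roll":0}
    - {"xyz":[0.35,-0.07,0.9],"roll":0}
    - {"xyz":[0.35,-0.07,0.9],"roll":0}
    - {"xyz":[0.35,-0.07,0.9],"roll":0}
    - {"xyz":[0.35,-0.07,0.9],"roll":0}

```text
time: 22.65
eef_pos: [577.9, -7.2, 253.2]
ee_rot: [-1.662, -1.33, -1.15]
contact_force: [0.6, -0.2, -4.8]
grip_width: 12.1
finger_force: 60.0
```

>>> apply_moves:
  moves:
    - {"xyz":[0.35,-0.07,0.9],"roll":0}
    - {"xyz":[0.35,-0.07,0.9],"roll":0}
    - {"xyz":[0.35,-0.07,0.9],"roll":0}
    - {"xyz":[0.35,-0.07,0.9],"roll":0}
    - {"xyz":[0.35,-0.07,0.9],"roll":0}
    - {"xyz":[0.35,-0.07,0.9],"roll":0}
    - {"xyz":[0.35,-0.07,0.9],"roll":0}
    - {"xyz":[0.35,-0.07,0.9],"roll":0}
    - {"xyz":[0.35,-0.07,0.9],"roll":0}
    - {"xyz":[0.2,-0.05,0.6],"roll":0}
    - {"xyz":[0.1,0,0.3],"roll":0}
    - {"xyz":[0,0,0],"roll":0}

```text
time: 23.65
eef_pos: [613.9, 231.8, 253.6]
ee_rot: [-1.66, -1.33, -1.148]
contact_force: [-0.8, -0.2, -4.7]
grip_width: 11.6
finger_force: 60.0
```

```bash
python3 st.py; python3 - <<'E'
from h import *
s=r.get_obs();A=rot(s["ee_rot"]);print((A.T@(np.array([621,275,110])-s["eef_pos"])/25).round(2))
E
```

```text
[-0.265  0.189  1.621  1.209  1.526 -0.24 ] [613.9 231.8 253.6] [[0.076, 0.976, 0.205], [0.346, -0.219, 0.912], [0.935, 0.001, -0.354]] 23.65
[-4.75 -0.11  3.67]
```

Next, down to 18 mm above the touch height of about 91.5.

>>> apply_moves:
  moves:
    - {"xyz":[-0.3,0,0.25],"roll":0}
    - {"xyz":[-0.6,0,0.45],"roll":0}
    - {"xyz":[-0.7,-0.02,0.5],"roll":0}
    - {"xyz":[-0.7,-0.02,0.5],"roll":0}
    - {"xyz":[-0.7,-0.02,0.5],"roll":0}
    - {"xyz":[-0.7,-0.02,0.5],"roll":0}
    - {"xyz":[-0.5,-0.02,0.4],"roll":0}
    - {"xyz":[-0.4,0,0.35],"roll":0}
    - {"xyz":[-0.15,0,0.2],"roll":0}
    - {"xyz":[0,0,0],"roll":0}

```text
time: 24.48
eef_pos: [622.0, 272.4, 107.7]
ee_rot: [-1.665, -1.323, -1.146]
contact_force: [-0.4, -0.3, -4.8]
grip_width: 11.8
finger_force: 60.0
```

```bash
python3 st.py
```

```text
[-0.189  0.379  1.717  1.27   1.363 -0.484] [622.  272.4 107.7] [[0.082, 0.975, 0.208], [0.345, -0.223, 0.912], [0.935, -0.003, -0.355]] 24.4833
```

>>> apply_moves:
  moves:
    - {"xyz":[-0.13,0,0.05],"roll":0}
    - {"xyz":[-0.13,0,0.05],"roll":0}
    - {"xyz":[-0.13,0,0.05],"roll":0}
    - {"xyz":[-0.13,0,0.05],"roll":0}
    - {"xyz":[0,0,0],"roll":0}

```text
time: 24.9
eef_pos: [622.3, 272.3, 95.1]
ee_rot: [-1.664, -1.326, -1.148]
contact_force: [0.1, 0.2, -5.6]
grip_width: 12.1
finger_force: 60.0
```

>>> apply_moves:
  moves:
    - {"xyz":[-0.04,0,0.015],"roll":0}
    - {"xyz":[-0.04,0,0.015],"roll":0}
    - {"xyz":[0,0,0],"roll":0}

```text
time: 25.15
eef_pos: [622.4, 272.5, 93.5]
ee_rot: [-1.663, -1.326, -1.149]
contact_force: [0.1, 0.7, -5.1]
grip_width: 11.4
finger_force: 60.0
```

>>> apply_moves:
  moves:
    - {"xyz":[-0.04,0,0.015],"roll":0}
    - {"xyz":[-0.04,0,0.015],"roll":0}
    - {"xyz":[0,0,0],"roll":0}

```text
time: 25.4
eef_pos: [622.5, 272.5, 91.6]
ee_rot: [-1.663, -1.326, -1.149]
contact_force: [-0.5, -0.3, -4.8]
grip_width: 12.0
finger_force: 60.0
```

>>> apply_moves:
  moves:
    - {"xyz":[-0.03,0,0.01],"roll":0}
    - {"xyz":[0,0,0],"roll":0}

```text
time: 25.57
eef_pos: [622.6, 272.6, 91.6]
ee_rot: [-1.662, -1.326, -1.15]
contact_force: [-1.1, -1.1, -1.1]
grip_width: 11.7
finger_force: 60.0
```

>>> apply_moves:
  moves:
    - {"xyz":[-0.02,0,0.01],"roll":0}
    - {"xyz":[0,0,0],"roll":0}

```text
time: 25.73
eef_pos: [622.7, 272.6, 91.6]
ee_rot: [-1.661, -1.326, -1.151]
contact_force: [-3.8, -1.3, 2.5]
grip_width: 11.3
finger_force: 60.0
```

>>> apply_moves:
  moves:
    - {"xyz":[0,0,0],"roll":0}
    - {"xyz":[0,0,0],"roll":0}
    - {"xyz":[0,0,0],"roll":0}
    - {"xyz":[0,0,0],"roll":0}
    - {"xyz":[0,0,0],"roll":0}
    - {"xyz":[0,0,0],"roll":0}
    - {"xyz":[0,0,0],"roll":0}
    - {"xyz":[0,0,0],"roll":0}
    - {"xyz":[0,0,0],"roll":0}
    - {"xyz":[0,0,0],"roll":0}
  hand: 1

```text
time: 26.57
eef_pos: [622.4, 272.5, 90.1]
ee_rot: [-1.663, -1.326, -1.149]
contact_force: [0.6, -0.3, 0.2]
grip_width: 74.9
finger_force: 0.0
```

>>> apply_moves:
  moves:
    - {"xyz":[0.2,0,-0.1],"roll":0}
    - {"xyz":[0.5,0,-0.2],"roll":0}
    - {"xyz":[0.8,0,-0.3],"roll":0}
    - {"xyz":[0.8,0,-0.4],"roll":0}
    - {"xyz":[0.8,0,-0.5],"roll":0}
    - {"xyz":[0.8,0,-1],"roll":0}
    - {"xyz":[0.5,0,-1],"roll":0}
    - {"xyz":[0.5,0,-1],"roll":0}
    - {"xyz":[0.4,0,-1],"roll":0}
    - {"xyz":[0,0,-1],"roll":0}
    - {"xyz":[0,0,-0.5],"roll":0}
    - {"xyz":[0,0,0],"roll":0}

```text
time: 27.57
eef_pos: [597.1, 156.6, 277.4]
ee_rot: [-1.666, -1.326, -1.152]
contact_force: [-0.4, 0.4, -0.1]
grip_width: 94.1
finger_force: 0.0
```

```bash
python3 st.py; python3 - <<'E'
from h import *
p=r.grab_frame("side");t=r.grab_frame("top")
cv2.imwrite("pics/c6.png",np.hstack([cv2.resize(p["frame"][140:400,220:420,::-1],(400,520)),cv2.resize(t["frame"][180:380,150:520,::-1],(400,520))]))
w=pts(t).reshape(-1,3);m=(w[:,0]>540)&(w[:,0]<740)&(w[:,1]>150)&(w[:,1]<400)&(w[:,2]>98)&(w[:,2]<122);print(cv2.minAreaRect(w[m][:,:2].astype(np.float32)),w[m][:,2].mean())
E
```

```text
[-0.405  0.163  1.599  1.18   1.665 -0.245] [597.1 156.6 277.4] [[0.078, 0.974, 0.212], [0.346, -0.226, 0.911], [0.935, 0.003, -0.355]] 27.5667
((621.8936157226562, 268.1547546386719), (163.02456665039062, 21.24820899963379), 76.86933898925781) 109.86133128820451
```

View pics/c6.png

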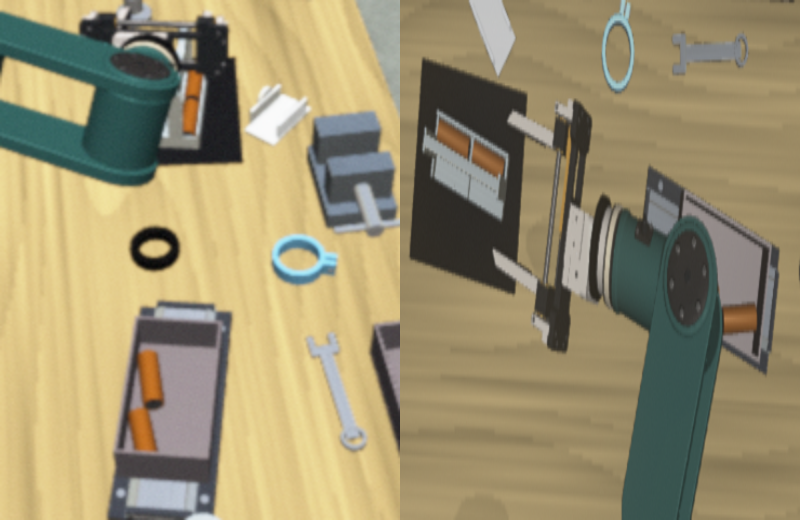

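The final view shows two axles in the cup, at (150,378) and (143,430). Two axles are in the tray's back row, and the tray is flat at about (622,268), near the mat centre. The arm is clear of everything.

```bash
python3 -c "
from rig import r
print(r.sign_off())"
```

```text
the job is handed in; nothing more can be done
None
```

I handed the job in (no verdict came back): both front axles are in the catch cup, both back axles are in their row, and the tray is flat about 9 mm from the mat's centre with the gripper clear.

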